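Hold the kettle's spout flap open for filling

TASK

I am about to fill the kettle through its spout: press the thumb tab on top of the kettle's handle all the way down with the fingers from above, so that the flap on the other end of the lever stands wide open over the spout, and keep it pressed; your program finishes while you are still holding the tab down. Work the flap by the tab only, never touching the flap itself, and do not lift, tip or shift the kettle. Leave the pot, spoon, bowls and jug as they stand.

Things in the scene. Friction and masses are not known exactly. Their poses are not given: they have to be found in the camera images.
- kettle: Stainless whistling kettle, loose on the table, 0.9 to 1.8 kg. Origin: centre of its underside; z up, x towards the spout. 184 mm across; dome top at z = 104. The spout leaves the +x side; its 42 mm mouth is centred at x = 112, z = 129 and faces forward and up. A rocking lever on the front end of the handle carries the thumb tab behind its pivot and the spout flap before it.
- grip_top (a point): Middle of the top face of the kettle's handle, a straight black bar along the kettle's x above the dome, 112 mm long, 26 mm wide, 22 mm thick. In the kettle's frame this point is at x = -6, z = 170.
- lever_pivot (a point): Pivot of the rocking lever, at the front end of the handle: x = 60, y = 0, z = 176 in the kettle's frame; its axis runs along the kettle's y.
- thumb_tab: Black thumb tab, rear end of the lever, slanting up over the front half of the handle: a plate 30 (x) x 26 (y) x 5 mm. Origin: centre of its top face, z its normal. In the kettle's frame, tab up: origin x 28, z 197, rear edge (top of the kettle) x 14, z 203; fully down on its stop: nearly level, origin x 22, z 179. Press within 10 mm of the origin: 3.5 N to start, 5 to 7 N at the stop; it springs back.
- lever (a joint): Angle of the rocking lever, rad: 0 = tab up, flap shut (where it starts and where its spring returns it); grows as the tab is pressed down and the flap rises; 0.5 = tab against its stop, flap wide open.
- spout_flap: Round steel flap, 48 mm across and 4 mm thick with a 20 mm whistle boss, front end of the rocking lever. Origin: centre of its underside; z is its normal, away from the spout mouth. Shut: at x = 112, z = 129 in the kettle's frame, flat on the spout mouth; wide open it has swung 0.5 rad up and forward. Not to be touched.
- stove: Bright yellow camp stove, fixed, 280 x 280 mm, body top at 80 mm, pan supports up to 106 mm, with two 90 mm wide flaps folded out level to its left and right (y) at 78 mm height, 470 mm over all in y. Origin: centre of its underside on the table.
- pot: Stainless pot on the stove's burner, 170 mm across, 115 mm high. Origin: centre of its underside, z up. Leave alone.
- spoon: Wooden cooking spoon, 270 mm long, lying along its x on the stove's left (+y) flap. Leave alone.
- bowls: Set of three nested plastic bowls, 196 mm across, 100 mm high. Origin: centre of the underside on the table, z up. Leave alone.
- jug: Small white enamel creamer jug, about 80 mm across and 90 mm high, with a handle reaching 66 mm from its axis. Origin: centre of its underside on the table. Leave alone.
Not all that is in view belongs to the job. What is shaped like the kettle but red is not meant.

How it is judged:
By the outcome, as a careful person would: the job done as asked, in the order asked, and still so for the second after the job is handed in, while the arm keeps its last pose, push and grip.
It also fails if it takes over 32 s, if anything falls off the work surface, if the arm or the gripper's body presses on something with over 40 N, if the wrist force passes 120 N, or if a joint passes its speed limit or range.

ROBOT

A 6-joint arm with a two-finger parallel gripper is mounted at the origin on the work surface. World frame = base frame: x ahead of the robot, y to its left, z up, the work surface at z = 0. Lengths are in m, angles in rad, forces in N, time in s.
With the tool pointing down it reaches from about 0.35 to 0.8 m from the base axis. Payload 7.3 kg.
Tool frame: the origin (TCP) lies between the finger pads; the fingertips stand 25 mm ahead of it and the grasp point (between the pads) lies 6 mm ahead of it (tcp_to_tips is the z of the fingertips in the tool frame, in m); z points along the fingers, y is the direction in which the jaws open and shut (so a half turn about z gives the same grasp; the last joint's range is limited). The gripper opens to 85 mm and grips with 20 to 120 N. Pads are 22 mm wide; open, the fingers measure 114 mm over their backs; the gripper's body (76 mm by 85 mm) begins 54 mm behind the grasp point. The pads swing forward as they close: fully open they stand 13 mm farther back than shut.
Start: joints at [-1.33, 0.342, 1.524, -0, 1.275, -0.146], TCP at [0.198, -0.486, 0.256] pointing down, gripper open.
Joint ranges: [-2.53, 2.53], [-0.77, 2.02], [0.04, 2.7], [-1, 4.14], [0.28, 2.66], [-3.11, 3.11]. Speed limits (rad/s): [2.57, 2.57, 3.14, 3.14, 3.14, 3.14].

INTERFACE

Orientations are given as a unit quaternion [w, x, y, z].
In Python, from bench import * gives the robot as it stands.
- The arm moves only by the shell command python3 -m inch 'ROWS'. ROWS is JSON, a list that holds one entry, the list of rows, each a list of 5 numbers: the closure, from 0 (fully open) to 1 (shut), then the shift along the tool's x, y, z in m, then the turn about the tool's z in units of 6 degrees (1.0 is 6 degrees). A call has 1 to 5 rows; each row is the pose to reach, as a shift and turn from the pose commanded when the call began, along the tool's axes at that moment; what a row does not reach only later rows make up. A row lasts 1/12 s, in which the tool goes at most 41.7 mm and 7.16 degrees, less where a joint would pass 70% of its speed; a pose out of reach is approached as far as the arm can. A call with a gripper value outside its range is refused whole. The fingers move at their own pace and stop on an object; the grip force is fixed at half the most. Time passes only in rows, so rows that repeat a pose let the fingers close. It gives the time, the measured TCP pose, the force and the opening at its end, in the units of the state.
- get_state(): the state, without advancing time (a new reading comes with each control period).
- capture(name): name is "side" or "top" or "wrist"; returns the picture (420x560x3 uint8, red, green, blue); there is no depth.
- camera_info(name): a dict with "camera_matrix" (3x3 intrinsics, pixels), "T" (4x4, takes a point from camera to world coordinates); the wrist camera has in their place "tool_from_camera" (4x4, takes a point from camera to tool coordinates, whose origin is the TCP and whose axes are the flange's). Camera axes: x right, y down, z forward; pixel columns grow to the right and rows downward; lengths in m; the calibration is good to about 2 mm. A picture is of the moment at which its call begins: read the wrist's pose just before it. camera_info takes no time and is no camera call.
- finish_job(): hands the job in, once; it reports no verdict.
Trained networks look in the newest picture that a camera, given by its name, has taken for a name from the list of things; names that differ only in an ending like _2 or _b are one class to them, and where a whole thing is asked for, a point or a joint stands for the part that bears it (a point fixed in the world has none). Each returns a list of dicts, best first, with "p" (0 to 1); they miss things now and then, are a little off and sometimes report something else, mostly with a low value. They report only what shows in the picture. A call takes as long as a camera call. They do not tell look-alikes from the thing itself.
- search_frame(camera, thing): "bbox" ([centre column, centre row, width, height] in pixels, round what is visible of it).
- cut_out(camera, thing): "mask" (420x560 bool, what is visible of it) and "bbox" ([centre column, centre row, width, height] in pixels, round what is visible of it).
- landmark_of(camera, thing): "location" ([row, column] in pixels: a listed point, or the origin of a listed thing).
The state is a dict: "time": time; "joint_pos": joint angles; "qd": joint speeds; "tau": joint torques, N m; "position": TCP position; "tcp_rot": TCP orientation; "force": force on the tool from outside, world axes, zero at the start; "ft_torque": the same for the moment, N m; "finger_gap": finger opening in m.
Only numpy, scipy, OpenCV 4.12 (cv2) and the standard library are available. Lean on these libraries where they do the work, as an engineer would, in place of code of your own. Each camera call takes 0.05 s, during which the arm holds its last target.

## Working session

There is one attempt and no reset: what is moved stays moved. The work goes in short steps, Python scripts to look and compute and a shell command to move; the robot and the scene stay as the last step left them, time stands still between calls to the robot, and variables do not carry over. Pictures are saved under pics/ and viewed, and the job is handed in when it is done.

```bash
mkdir -p pics; ls
python3 - <<'E'
from bench import *
import cv2
s=get_state();print(s)
for n in("side","top"):
    cv2.imwrite(f"pics/{n}0.png",capture(n)[:,:,::-1])
    print(n,camera_info(n))
    for t in("kettle","thumb_tab","grip_top","lever_pivot","spout_flap"):
        print(t,[(d["p"],[round(float(v)) for v in d["location"]]) for d in landmark_of(n,t)][:3])
print(camera_info("wrist"))
E
```

```text
pics
{'time': 0.0, 'joint_pos': array([-1.33000420e+00,  3.42730668e-01,  1.52505056e+00,  3.07525741e-05,
        1.27540514e+00, -1.46021737e-01]), 'qd': array([ 0.00192205, -0.00043326, -0.00015972, -0.00163097,  0.00011673,
       -0.00169194]), 'tau': array([-2.00142276e-03, -4.33682120e+01, -2.46013319e+01, -5.10266691e-04,
        7.75596971e-03,  1.74242977e-06]), 'position': array([ 0.19797781, -0.48583294,  0.25561011]), 'tcp_rot': array([-7.96656981e-04,  9.81355658e-01,  1.92198950e-01, -2.30547576e-05]), 'force': array([-0.46031387,  0.41811268, -1.26875763]), 'ft_torque': array([-0.00675182,  0.00369175,  0.04588363]), 'finger_gap': 0.08506888719905119}
side {'camera_matrix': array([[515.42082448,   0.        , 280.91893183],
       [  0.        , 515.42082448, 211.92774003],
       [  0.        ,   0.        ,   1.        ]]), 'T': array([[-0.84263848, -0.36527196,  0.3956473 , -0.28574454],
       [-0.53845137,  0.56402714, -0.62605392,  1.06781611],
       [ 0.00552412, -0.74057396, -0.67195216,  1.31463775],
       [ 0.        ,  0.        ,  0.        ,  1.        
[... 813 characters left out ...]
, 153]), (0.62, [176, 284])]
grip_top [(0.73, [187, 276]), (0.52, [274, 352])]
lever_pivot [(0.91, [274, 334]), (0.89, [175, 296]), (0.16, [177, 286])]
spout_flap []
{'camera_matrix': array([[378.52343766,   0.        , 277.99863748],
       [  0.        , 378.52343766, 214.87478241],
       [  0.        ,   0.        ,   1.        ]]), 'tool_from_camera': array([[-6.54596998e-04, -9.46840464e-01, -3.21702826e-01,
         8.17520597e-02],
       [ 9.99999487e-01, -8.68422341e-04,  5.21166542e-04,
         2.72211593e-04],
       [-7.72835492e-04, -3.21702319e-01,  9.46840546e-01,
        -1.16771139e-01],
       [ 0.00000000e+00,  0.00000000e+00,  0.00000000e+00,
         1.00000000e+00]])}
```

View pics/side0.png

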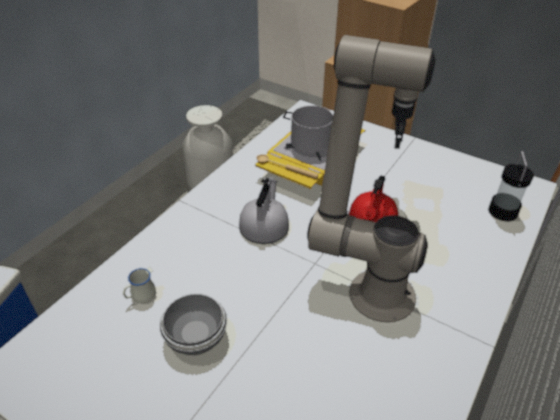

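View pics/top0.png

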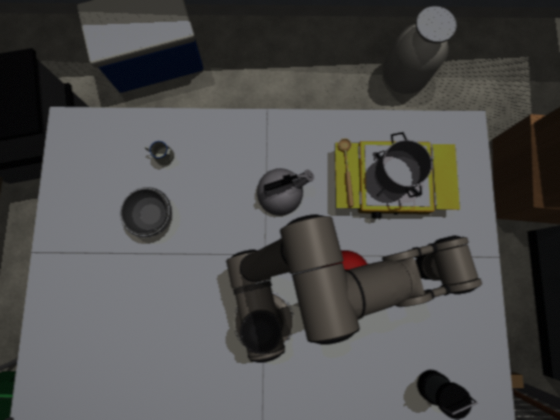

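The candidates are the steel kettle (side col 264, row 218; top col 281, row 190) and the red one (side 374,210; top 352,262). The steel kettle fits "stainless". I'll confirm that in an enlarged crop.

Run:
```python
import cv2,numpy as np
a=cv2.imread("pics/side0.png")[160:250,225:305];b=cv2.imread("pics/top0.png")[155:225,245:325]
f=lambda c:cv2.convertScaleAbs(cv2.resize(c,(400,int(c.shape[0]*5)),interpolation=cv2.INTER_CUBIC),alpha=1.7)
a,b=f(a),f(b);b=cv2.copyMakeBorder(b,0,a.shape[0]-b.shape[0],0,0,0)
cv2.imwrite("pics/crop0.png",np.hstack([a,b]))
```

```text
(no output)
```

View pics/crop0.png

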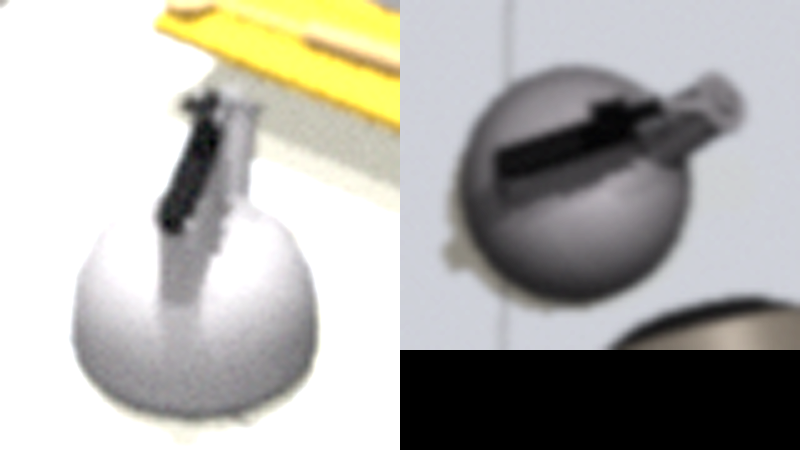

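Crop confirms it: the left panel shows the steel dome and black handle, and the right panel shows the tab near top px (290,179) with the spout and flap at (311,175). Next I fit the pose from both views.

```bash
cat > h.py <<'E'
import numpy as np
from bench import *
from scipy.spatial.transform import Rotation as R
def proj(n,P,Tc=None):
    i=camera_info(n);T=i["T"] if Tc is None else Tc
    q=np.linalg.inv(T)@np.r_[P,1];u=i["camera_matrix"]@q[:3];return u[:2]/u[2]
def TT(s):
    q=s["tcp_rot"];T=np.eye(4);T[:3,:3]=R.from_quat([q[1],q[2],q[3],q[0]]).as_matrix();T[:3,3]=s["position"];return T
def K(p,l):
    x,y,w,z=p;c,s=np.cos(w),np.sin(w);return np.array([x+c*l[0]-s*l[1],y+s*l[0]+c*l[1],z+l[2]])
E
python3 - <<'E'
from h import *
from scipy.optimize import least_squares
obs=[("top",(265,188.5),(-.062,0,.160)),("top",(290,178.5),(.028,0,.195)),("top",(309,175),(.112,0,.133)),
("side",(259.5,204),(-.062,0,.160)),("side",(266,180.5),(.028,0,.195))]
# dome silhouettes: centre at widest
obs+=[("top",(281,191.5),(0,0,.05)),("side",(264,221),(0,0,.05))]
f=lambda p:np.concatenate([proj(n,K(p,l))-u for n,u,l in obs])
r=least_squares(f,[.3,-.05,-1.2,0],loss="soft_l1");print(r.x,np.round(f(r.x).reshape(-1,2),1))
for nm,l in (("tab",(.028,0,.197)),("piv",(.06,0,.176)),("pressed",(.022,0,.179))):
    P=K(r.x,l);print(nm,P,proj("top",P),proj("side",P))
s=get_state();print(s["position"],TT(s)[:3,:3].round(3))
E
```

```text
[ 0.49868178 -0.0620922  -1.22141744 -0.00616216] [[ 0.1  0.3]
 [-1.2 -0.2]
 [ 0.7  0.3]
 [ 0.1  1. ]
 [-0.2  0.3]
 [-0.  -1.3]
 [ 0.5 -4.3]]
tab [ 0.50826658 -0.08840059  0.19083784] [288.86332153 178.15406425] [265.76915484 180.33501935]
piv [ 0.51922063 -0.11846733  0.16983784] [297.07495055 176.79696108] [268.00456244 179.45555119]
pressed [ 0.50621269 -0.08276308  0.17283784] [287.13089732 180.00045752] [265.43246914 185.41096386]
[ 0.19806647 -0.48622509  0.2563222 ] [[ 0.926  0.377  0.   ]
 [ 0.377 -0.926 -0.   ]
 [-0.     0.    -1.   ]]
```

```bash
python3 -m inch '[[[0,0,0,-0.04,0],[0,0,0,-0.08,0],[0.5,0,0,-0.12,0],[1,0.03,-0.017,-0.13,0],[1,0.06,-0.035,-0.13,0]]]'
python3 -m inch '[[[1,0.035,-0.02,0,0],[1,0.07,-0.04,0,0],[1,0.105,-0.06,0,0],[1,0.14,-0.08,0,0],[1,0.175,-0.1,0,0]]]'
python3 -m inch '[[[1,0.035,-0.02,0,0],[1,0.07,-0.04,0,0],[1,0.105,-0.06,0,0],[1,0.14,-0.08,0,0],[1,0.175,-0.1,0,0]]]'
python3 -m inch '[[[1,0.01,-0.007,0,-1],[1,0.02,-0.015,0,-2],[1,0.02,-0.015,0,-3],[1,0.02,-0.015,0,-4],[1,0.02,-0.015,0,-5]]]'
python3 -m inch '[[[1,0,0,0,-1],[1,0,0,0,-2],[1,0,0,0,-3],[1,0,0,0,-4],[1,0,0,0,-5]]]'
python3 -m inch '[[[1,0,0,0,-1],[1,0,0,0,-2],[1,0,0,0,-3],[1,0,0,0,-4],[1,0,0,0,-4.6]]]'
python3 -m inch '[[[1,0,0,0,0],[1,0,0,0,0],[1,0,0,0,0]]]'
```

```text
time: 1.02
position: [0.2405, -0.4324, 0.3899]
tcp_rot: [0.004, 0.982, 0.191, 0.001]
force: [0.7, 0.1, 0.4]
finger_gap: 0.0518
time: 1.43
position: [0.3655, -0.2708, 0.3865]
tcp_rot: [0.0, 0.981, 0.192, 0.0]
force: [1.4, -1.0, 0.1]
finger_gap: -0.0001
time: 1.85
position: [0.49, -0.112, 0.3865]
tcp_rot: [0.0, 0.981, 0.192, 0.0]
force: [0.6, -0.9, 1.2]
finger_gap: -0.0004
time: 2.27
position: [0.5021, -0.092, 0.3862]
tcp_rot: [-0.0, 0.897, 0.442, -0.0]
force: [0.2, 0.3, -0.5]
finger_gap: -0.0003
time: 2.68
position: [0.502, -0.0925, 0.3863]
tcp_rot: [0.0, 0.752, 0.659, -0.0]
force: [-0.2, -0.1, -0.2]
finger_gap: 0.0001
time: 3.1
position: [0.502, -0.0925, 0.3863]
tcp_rot: [0.0, 0.573, 0.82, -0.0]
force: [0.0, 0.8, 0.0]
finger_gap: -0.0001
time: 3.35
position: [0.502, -0.0925, 0.3863]
tcp_rot: [0.0, 0.576, 0.817, -0.0]
force: [0.2, 0.3, 0.2]
finger_gap: -0.0
```

Run:
```python
from h import *
import cv2
s=get_state();T=TT(s)@camera_info("wrist")["tool_from_camera"]
im=capture("wrist")[:,:,::-1].copy();np.save("w1T.npy",T);cv2.imwrite("pics/w1raw.png",im)
for t in("thumb_tab","grip_top","lever_pivot","spout_flap","kettle"):
    print(t,[(d["p"],d["location"]) for d in landmark_of("wrist",t)][:3])
p=[.4987,-.0621,-1.2214,-.003]
for l in((.028,0,.197),(.06,0,.176),(.112,0,.129),(-.006,0,.17)): print(l,proj("wrist",K(p,l),T))
cv2.imwrite("pics/w1.png",cv2.convertScaleAbs(im,alpha=1.6))
```

```text
thumb_tab [(0.72, [182.2, 288.7])]
grip_top [(0.93, [134.0, 286.4])]
lever_pivot [(0.8, [213.0, 284.7])]
spout_flap [(0.59, [243.4, 283.8])]
kettle [(0.95, [128.7, 286.0]), (0.63, [220.7, 11.3])]
(0.028, 0, 0.197) [288.0464549  187.37149147]
(0.06, 0, 0.176) [287.43296556 215.28475583]
(0.112, 0, 0.129) [286.38206178 246.68813244]
(-0.006, 0, 0.17) [287.34063869 142.13339898]
```

View pics/w1.png

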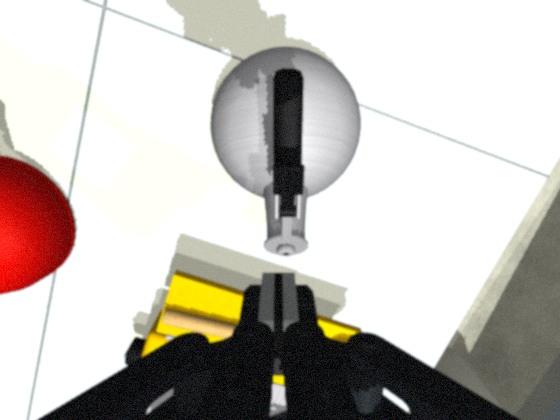

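Wrist view: handle from (287,70) to the tab at about (288,182), pivot (285,213), flap (286,244). Closed fingertips are at (278,275). The prediction from the first fit is within about 5 px. I'll enlarge for a refined fit.

Run:
```python
import cv2
a=cv2.imread("pics/w1raw.png")[50:260,200:370]
cv2.imwrite("pics/w1c.png",cv2.convertScaleAbs(cv2.resize(a[90:210,30:150],(600,600),interpolation=cv2.INTER_CUBIC),alpha=2.5))
```

```text
(no output)
```

View pics/w1c.png

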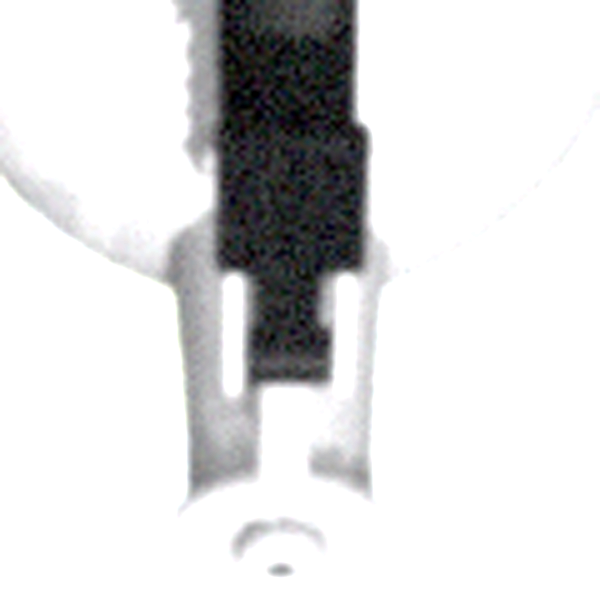

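```bash
cat > fit.py <<'E'
from h import *
from scipy.optimize import least_squares
T=np.load("w1T.npy")
W=lambda a,b:("wrist",a,b)
obs=[W((273.6,165.6),(.014,-.013,.203)),W((303.4,165.6),(.014,.013,.203)),W((273.6,194.4),(.0415,-.013,.191)),W((303.4,194.4),(.0415,.013,.191)),W((287.5,70),(-.062,0,.17)),
("top",(265,188.5),(-.062,0,.160)),("top",(290,178.5),(.028,0,.195)),("side",(259.5,204),(-.062,0,.160)),("side",(266,180.5),(.028,0,.195))]
f=lambda p:np.concatenate([proj(n,K(p,l),T if n=="wrist" else None)-u for n,u,l in obs])
r=least_squares(f,[.5,-.06,-1.22,0],loss="soft_l1");print(r.x,np.round(f(r.x).reshape(-1,2),1))
r2=least_squares(lambda q:f(np.r_[q,0])[:],[.5,-.06,-1.22],loss="soft_l1");print(r2.x,r2.cost,r.cost)
s=get_state();t=TT(s)
for p in(r.x,np.r_[r2.x,0]):
    P=K(p,(.031,0,.197));d=t[:3,:3].T@(P-t[:3,3]);print("target",P,"shift tool",d,"yaw err deg",np.degrees(p[2]+np.pi-np.arctan2(t[1,0],t[0,0])))
E
python3 fit.py
```

```text
[ 0.49769951 -0.05809615 -1.21834627 -0.00818048] [[-0.7  0.9]
 [ 1.1  0.6]
 [-0.1  0.3]
 [-0.2 -0. ]
 [ 0.  -0.7]
 [-1.   0.8]
 [-2.3  0.2]
 [-0.3  2.2]
 [-0.6  1.4]]
[ 0.49680889 -0.05638018 -1.21820907] 8.11930041794383 6.02580878544809
target [ 0.50840065 -0.08719057  0.18881952] shift tool [0.00281377 0.00781915 0.19746206] yaw err deg 0.45679404308024857
target [ 0.50751403 -0.08547314  0.197     ] shift tool [0.00472909 0.00756438 0.18928144] yaw err deg 0.4646553553912808
```

```bash
python3 -m inch '[[[1,0.004,0.0077,0.03,0],[1,0.004,0.0077,0.06,0],[1,0.004,0.0077,0.09,0],[1,0.004,0.0077,0.115,0],[1,0.004,0.0077,0.115,0]]]'
python3 -m inch '[[[1,0,0,0,0],[1,0,0,0,0],[1,0,0,0,0]]]'
python3 - <<'E'
from h import *
import cv2
s=get_state();T=TT(s)@camera_info("wrist")["tool_from_camera"]
im=capture("wrist")[:,:,::-1].copy();np.save("w2T.npy",T);cv2.imwrite("pics/w2raw.png",im)
print(s["position"])
sd=capture("side")[:,:,::-1];cv2.imwrite("pics/s2.png",np.hstack([cv2.convertScaleAbs(im,alpha=1.6)[:, 100:480],cv2.convertScaleAbs(cv2.resize(sd[110:250,205:345],(420,420),interpolation=2),alpha=1.6)]))
E
```

```text
time: 4.07
position: [0.5056, -0.0854, 0.2665]
tcp_rot: [-0.005, 0.575, 0.818, -0.001]
force: [-0.6, -0.3, -0.0]
finger_gap: 0.0003
time: 4.32
position: [0.5088, -0.0864, 0.2734]
tcp_rot: [0.002, 0.575, 0.818, 0.001]
force: [-0.3, 0.7, 0.1]
finger_gap: 0.0001
[ 0.50884931 -0.08643118  0.27335886]
```

View pics/s2.png

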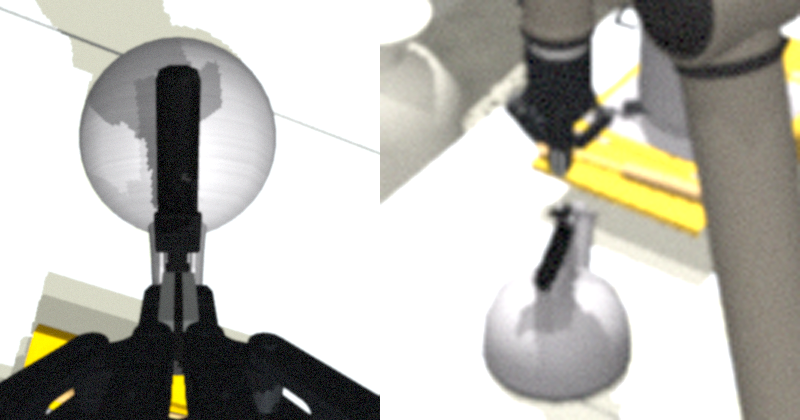

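The fingers (col 178 in the left panel) line up with the tab (cols 156–201, rear edge row 212, front row 252), about 5 cm above it in the side view. Checking the fore-aft fit from this second wrist position.

Run:
```python
from h import *
T=np.load("w2T.npy");s=get_state()
for p in([.4977,-.0581,-1.2183,-.0082],[.4968,-.0564,-1.2182,0]):
    for l in((.014,-.013,.203),(.014,.013,.203),(.0415,-.013,.191),(.0415,.013,.191),(-.062,0,.17)): print(proj("wrist",K(p,l),T).round(1))
    c,q=np.cos(p[2]),np.sin(p[2]);d=s["position"][:2]-p[:2];print("tool in kettle",d@[c,q],d@[-q,c])
print(proj("wrist",s["position"]+[0,0,-.025],T))
```

```text
[254.2 214. ]
[302.  213.6]
[256.7 251.1]
[300.2 250.7]
[276.8  66.8]
tool in kettle 0.030241642153734274 0.0004270352281677738
[252.8 215.6]
[302.5 215.2]
[255.5 254. ]
[300.6 253.6]
[276.3  62.4]
tool in kettle 0.03214790148088118 0.0006815719426787638
[279.79575657 290.09049391]
```

```bash
python3 -m inch '[[[1,0,0,0.015,0],[1,0,0,0.028,0],[1,0,0,0.036,0],[1,0,0,0.038,0],[1,0,0,0.038,0]]]'
python3 -m inch '[[[1,0,0,0.002,0],[1,0,0,0.004,0],[1,0,0,0.006,0],[1,0,0,0.006,0],[1,0,0,0.006,0]]]'
python3 -m inch '[[[1,0,0,0.002,0],[1,0,0,0.004,0],[1,0,0,0.006,0],[1,0,0,0.006,0],[1,0,0,0.006,0]]]'
```

```text
time: 4.83
position: [0.5079, -0.0861, 0.2333]
tcp_rot: [-0.0, 0.575, 0.818, -0.0]
force: [0.1, 0.3, 0.6]
finger_gap: 0.0002
time: 5.25
position: [0.5079, -0.0861, 0.2274]
tcp_rot: [0.0, 0.575, 0.818, -0.0]
force: [0.1, -0.4, 0.1]
finger_gap: 0.0001
time: 5.67
position: [0.5081, -0.0861, 0.2216]
tcp_rot: [0.0, 0.575, 0.818, 0.0]
force: [-0.2, -0.5, 4.2]
finger_gap: 0.0
```

Contact with 4.2 N at about the expected height. Pressing on.

```bash
python3 -m inch '[[[1,0,0,0.002,0],[1,0,0,0.004,0],[1,0,0,0.006,0],[1,0,0,0.006,0],[1,0,0,0.006,0]]]'
python3 -m inch '[[[1,0,0,0.002,0],[1,0,0,0.004,0],[1,0,0,0.005,0],[1,0,0,0.005,0],[1,0,0,0.005,0]]]'
python3 - <<'E'
from h import *
import cv2
im=capture("wrist")[:,:,::-1]
sd=capture("side")[:,:,::-1];cv2.imwrite("pics/s3.png",np.hstack([cv2.convertScaleAbs(im,alpha=1.6)[:, 100:480],cv2.convertScaleAbs(cv2.resize(sd[140:240,215:315],(420,420),interpolation=2),alpha=1.6)]))
E
```

```text
time: 6.08
position: [0.5081, -0.0859, 0.2157]
tcp_rot: [0.0, 0.575, 0.818, 0.0]
force: [-0.9, 1.6, 5.5]
finger_gap: 0.0002
time: 6.5
position: [0.508, -0.0855, 0.2107]
tcp_rot: [-0.0, 0.575, 0.818, 0.001]
force: [-1.3, 2.6, 6.8]
finger_gap: -0.0
```

View pics/s3.png

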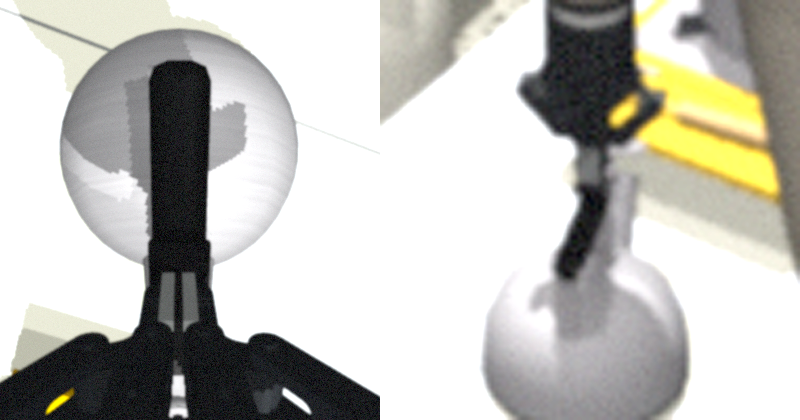

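The tab is moving (5.5 → 6.8 N). The sideways force of about 3 N is friction: the tab swings rearward as it drops. I'll follow it a few mm toward the kettle's rear (tool +x) while pressing on.

```bash
python3 -m inch '[[[1,0.0015,0,0,0],[1,0.003,0,0.0005,0],[1,0.004,0,0.002,0],[1,0.004,0,0.002,0],[1,0.004,0,0.002,0]]]'
python3 -m inch '[[[1,0.0005,0,0.0015,0],[1,0.001,0,0.003,0],[1,0.001,0,0.003,0],[1,0.001,0,0.003,0]]]'
```

```text
time: 7.02
position: [0.507, -0.0827, 0.2085]
tcp_rot: [0.001, 0.575, 0.818, 0.0]
force: [2.5, -3.2, 5.5]
finger_gap: -0.0001
time: 7.35
position: [0.5067, -0.0819, 0.2059]
tcp_rot: [0.001, 0.575, 0.818, -0.0]
force: [1.1, -3.8, 8.4]
finger_gap: 0.0002
```

```bash
python3 -m inch '[[[1,-0.001,0,0.0005,0],[1,-0.0015,0,0.001,0],[1,-0.0015,0,0.001,0],[1,-0.0015,0,0.001,0]]]'
python3 -m inch '[[[1,0,0,0.0005,0],[1,0,0,0.001,0],[1,0,0,0.001,0],[1,0,0,0.001,0]]]'
```

```text
time: 7.68
position: [0.5067, -0.082, 0.2048]
tcp_rot: [-0.0, 0.575, 0.818, 0.001]
force: [0.4, 0.8, 9.8]
finger_gap: 0.0001
time: 8.02
position: [0.5067, -0.082, 0.2044]
tcp_rot: [0.0, 0.575, 0.818, 0.001]
force: [-1.4, 1.3, 13.7]
finger_gap: -0.0003
```

Force rises steeply now (9.8 → 13.7 N for 0.4 mm of travel), so the tab is on its stop. Looking again.

Run:
```python
from h import *
import cv2
s=get_state();T=TT(s)@camera_info("wrist")["tool_from_camera"]
im=capture("wrist")[:,:,::-1];cv2.imwrite("pics/w4raw.png",im)
tp=capture("top")[:,:,::-1];sd=capture("side")[:,:,::-1];print(s["force"],s["position"])
f=lambda c:cv2.convertScaleAbs(cv2.resize(c,(400,300),interpolation=2),alpha=1.6)
s0=cv2.imread("pics/side0.png");t0=cv2.imread("pics/top0.png")
S=np.s_[165:240,210:310];Q=np.s_[145:220,240:340]
cv2.imwrite("pics/c4.png",np.vstack([np.hstack([f(s0[S]),f(sd[S])]),np.hstack([f(im),f(tp[Q])])]))
for p in([.4977,-.0581,-1.2183,-.0082],[.4968,-.0564,-1.2182,0]): print("rear end pred",proj("wrist",K(p,(-.062,0,.17)),T),"dome L/R",[proj("wrist",K(p,(0,y,.06)),T).round(1) for y in(-.092,.092)])
```

```text
[-1.40309299  1.33344521 13.680106  ] [ 0.50674257 -0.08195506  0.20441571]
rear end pred [278.24710224  72.62123478] dome L/R [array([151.4, 170.6]), array([406.1, 168.5])]
rear end pred [277.53015636  66.40095951] dome L/R [array([147. , 170.4]), array([409.8, 168.2])]
```

View pics/c4.png

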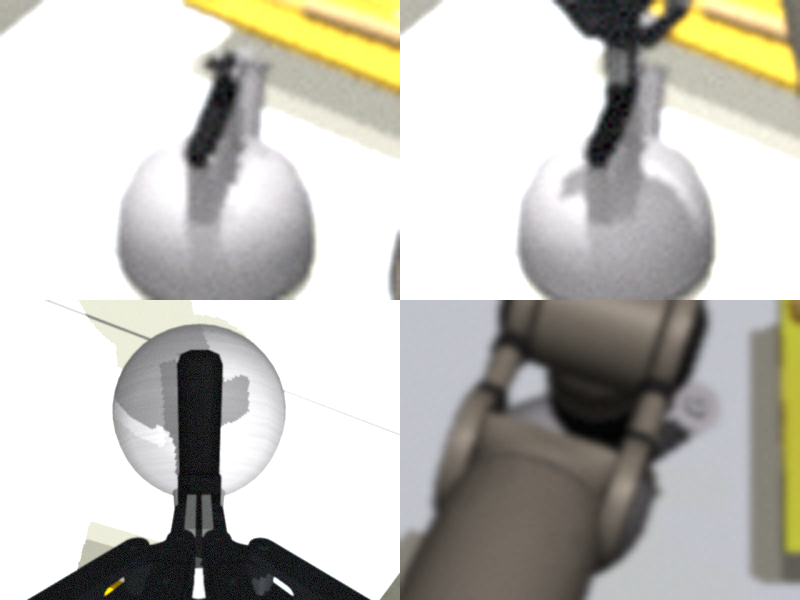

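View pics/w4raw.png

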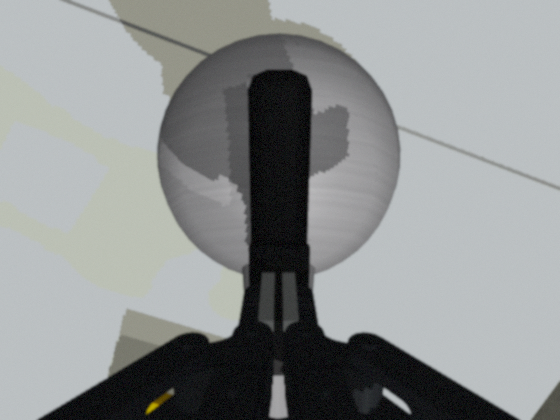

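Run:
```python
from h import *
import cv2
p=[.4973,-.0573,-1.2183,-.004]
n=np.array([.5,0,.866])  # tilt guess unimportant
for a in (0,.2,.35,.45,.5):
    c,s=np.cos(a),np.sin(a);x,z=.052,-.047
    for o in(.0,):
        P=K(p,(.06+c*x-s*z,0,.176+s*x+c*z)); print(a,proj("top",P).round(1))
print([(d["p"],d["location"]) for d in landmark_of("top","spout_flap")])
tp=capture("top")[:,:,::-1]
cv2.imwrite("pics/t5.png",cv2.convertScaleAbs(cv2.resize(tp[150:200,280:340],(720,600),interpolation=2),alpha=1.7))
```

```text
0 [308.3 175.7]
0.2 [310.6 174.2]
0.35 [312.1 173.1]
0.45 [312.8 172.4]
0.5 [313.1 172. ]
[(0.6, [280.7, 319.1]), (0.42, [169.7, 317.0])]
```

View pics/t5.png

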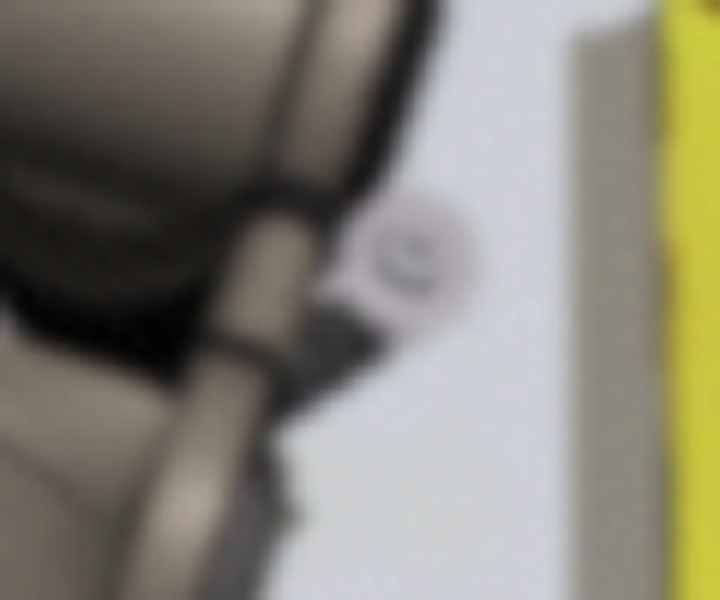

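The flap's boss is at top px (314.3,171.3), up from (309,175). That matches the 0.5 rad prediction (313,172). The flap now faces up and forward, clear of the arm. I'll check the hold is steady, then hand in.

```bash
python3 -m inch '[[[1,0,0,0,0],[1,0,0,0,0],[1,0,0,0,0],[1,0,0,0,0],[1,0,0,0,0]]]'; python3 -m inch '[[[1,0,0,0,0],[1,0,0,0,0],[1,0,0,0,0],[1,0,0,0,0],[1,0,0,0,0]]]'; python3 -c "
from bench import *
print(finish_job())"
```

```text
time: 8.68
position: [0.5068, -0.082, 0.2044]
tcp_rot: [0.0, 0.575, 0.818, 0.001]
force: [-1.8, 1.5, 13.3]
finger_gap: 0.0005
time: 9.1
position: [0.5067, -0.082, 0.2044]
tcp_rot: [0.0, 0.575, 0.818, 0.001]
force: [-1.7, 3.0, 13.5]
finger_gap: -0.0001
the job is handed in; nothing more can be done
None
```

The steel kettle's thumb tab is pressed all the way down and the flap stands wide open. I handed the job in at about 9.1 s with the closed fingers still holding the tab down at a steady 13.5 N or so.

- **Tab on its stop:** the force climbed steeply at the end, from 9.8 to 13.7 N over 0.4 mm. The fingertips were then at about z = 179 mm, the height given for the tab fully down.
- **Flap open:** in the top camera the flap's boss moved from about (309,175) to (314,171). Fully open should put the flap's centre at about (313,172). The gap between fully open and slightly less is under a pixel there, so the force is the stronger evidence.
- **Kettle not shifted:** the side view before and after, and the wrist camera's view of the handle's rear end (row 70, predicted 66 to 73), show no movement beyond a few pixels. Sideways friction on the tab reached about 4 N during the press and was 2 to 3.5 N at the end.
- **Disagreements:** my two pose fits differed by about 2 mm sideways and 8 mm in height. The network's flap finder gave (317,170), about 3 px off, and ranked a false hit first. I took the flap's position from the enlarged picture instead.

I saw no contact with the flap, pot, spoon, bowls or jug, but did not check the bowls and jug again at the end.

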